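# Square a foot plate on the welding fixture

### The arm

A 6-joint arm with a two-finger parallel gripper is mounted at the origin on the work surface. World frame = base frame: x ahead of the robot, y to its left, z up, the work surface at z = 0. Lengths are in m, angles in rad, forces in N, time in s.
With the tool pointing down it reaches from about 0.25 to 0.725 m from the base axis. Payload 4 kg.
Tool frame: the origin (TCP) lies midway between the tips of the shut fingers; the grasp point (between the pads) lies bot.tcp_to_grasp behind it (bot.tcp_to_grasp is the distance from the TCP to the grasp point, in m); z points along the fingers, y is the line along which they close (so a half turn about z gives the same grasp; the last joint's range is limited). The gripper opens to 85 mm and grips with 20 to 120 N. Pads are 22 mm wide; open, the fingers measure 114 mm over their backs; the gripper's body (76 mm by 85 mm) begins 54 mm behind the grasp point. The pads swing forward as they close: fully open they stand 13 mm farther back than shut.
Start: joints at [1.16, 0.241, 0.005, 1.335, 0, 1.571], TCP at [0.2, 0.458, 0.231] pointing down, gripper open.
Joint ranges: [-2.72, 2.72], [-1.05, 1.87], [-1.09, 1.28], [-1.99, 2.15], [-1.42, 1.44], [-3.14, 3.14]. Speed limits (rad/s): [2.79, 2.79, 3.14, 3.14, 3.14, 3.14].

### API

Orientations are given as a unit quaternion [x, y, z, w].
In Python, from workcell import readout, camera, bot gives the robot as it stands. The module is installed in compiled form; this text tells all that it offers.
- The arm moves only by the tool jog_arm, never from a script. Its argument "motion" is a list of rows, each an object of numbers: "x", "y", "z": the shift along the tool's x, y, z in mm; "spin": the turn about the tool's z in degrees; "fingers": the closure, from -1 (fully open) to 1 (shut). A call has 1 to 8 rows; each row is the pose to reach, as a shift and turn from the pose commanded when the call began, along the tool's axes at that moment; what a row does not reach only later rows make up. A row lasts 1/8 s, in which the tool goes at most 62.5 mm and 10.7 degrees, less where a joint would pass 70% of its speed; a pose out of reach is approached as far as the arm can. A call with a gripper value outside its range is refused whole. The fingers move at their own pace and stop on an object; the grip force is fixed at half the most. Time passes only in rows, so rows that repeat a pose let the fingers close. It gives the time, the measured TCP pose, the force, the opening and the grip force at its end, in the units of the state.
- readout.get_obs(): the state, without advancing time (a new reading comes with each control period).
- camera(name): name is "scene" or "side" or "wrist"; returns a dict with "pixels" (480x640x3 uint8, red, green, blue), "K" (3x3 intrinsics, pixels), "rvec" (rotation vector, rad) and "tvec" (3), from world to camera coordinates, as OpenCV has them. Camera axes: x right, y down, z forward; pixel columns grow to the right and rows downward; lengths in m; the calibration is good to about 2 mm. A picture is of the moment at which its call begins. There is no depth.
- bot.job_done(): hands the job in; it is judged then, once.
The state is a dict: "clock": time; "joint_pos": joint angles; "joint_vel": joint speeds; "tau": joint torques, N m; "eef_pos": TCP position; "tool_rot": TCP orientation; "ft_force": force on the tool from outside, world axes, zero at the start; "ft_torque": the same for the moment, N m; "grip_width": finger opening in m; "grasp_force": force on a finger pad.
Only numpy, scipy, OpenCV 4.12 (cv2) and the standard library are available. Lean on these libraries where they do the work, as an engineer would, in place of code of your own. Each camera call takes 0.05 s, during which the arm holds its last target. There are 200 camera calls.

### The job

The drilled foot plate on the welding fixture lies askew, the heel of its near long edge against the locating pin. Swing it round the pin by pushing its free corner, until it lies straight along the stop bar, in the gap between pin and bar with its heel still at the pin. Slide it, do not pick it up, and leave the shorter undrilled blank on the fixture where it is.

Things in the scene. Friction and masses are not known exactly. Their poses are not given: they have to be found in the camera images.
- plate (a point): centre, half-way up, of the loose foot plate: bare-metal bar 150 x 50 x 12 mm, 0.6 kg, two 16 mm holes, flat on the fixture. x: along it, heel end to free end; y: across it, to the edge away from the pin; z up. At the start the pin touches its -y long edge 20 mm from the heel end, and the free end is 30 to 48 degrees off the bar, swung towards the robot: push that edge near the free end, to +y
- pin (a point): fixed round steel locating pin, 16 mm in diameter, standing 28 mm above the fixture's dark base plate (280 x 360 x 10 mm, lying on the bench). The point is on the pin's axis at the level of the base plate's top. Axes as those of stop_bar
- stop_bar (a point): fixed straight grey bar, 260 mm long, 20 wide, 20 high, on the base plate. The point is the middle of its face that looks to the pin, 10 mm above the base plate. y: along the bar, x: square to it, from pin to bar, away from the robot; z up. The face is 62 mm from the pin's axis (4 mm of play for the plate); the pin is 55 mm to +y of the bar's middle; the plate's free end belongs towards -y
- blank: shorter loose bare-metal bar without holes, 90 x 50 x 12 mm, lying on the same base plate on the other side of the pin (towards the bar's +y), beyond the heel end; origin at the centre of its underside, x along its length. To be left alone.
Not all that is in view belongs to the job. What is shaped like the part that bears plate but green or purple is not meant.

How it is judged:
By the outcome, as a careful person would: the job done as asked, in the order asked, and still so for the second after the job is handed in, with the robot touching nothing.
It also fails if it takes over 34 s, if anything falls off the work surface, if the arm or the gripper's body presses on something with over 40 N, if the wrist force passes 120 N, or if a joint passes its speed limit or range.

## Working session

There is one attempt and no reset: what is moved stays moved. The work goes in short steps, Python scripts to look and compute and a tool call to move; the robot and the scene stay as the last step left them, time stands still between calls to the robot, and variables do not carry over. Pictures are saved under pics/ and viewed, at most 10 in all, crops included, and the job is handed in when it is done.

Besides the shell and the picture viewer there is one more tool, called after ">>>" as a command line: name --argument value ..., lists and objects as JSON in quotes. jog_arm: Moves the arm, as the interface text tells. Its arguments: {"type":"object","properties":{"motion":{"type":"array"}},"required":["motion"]}

```bash
mkdir -p pics; cat > h.py <<'E'
import numpy as np, cv2
from workcell import readout, camera, bot
def snap(n,f):
    c=camera(n); cv2.imwrite(f'pics/{f}.png',cv2.cvtColor(c['pixels'],cv2.COLOR_RGB2BGR)); np.savez(f'pics/{f}.npz',**c); return c
def ray(c,uv,z):
    R=cv2.Rodrigues(np.asarray(c['rvec'],float))[0]; t=np.asarray(c['tvec'],float).ravel()
    o=-R.T@t; uv=np.atleast_2d(np.asarray(uv,float))
    d=np.c_[uv,np.ones(len(uv))]@np.linalg.inv(c['K']).T@R
    return o+d*((z-o[2])/d[:,2])[:,None]
def proj(c,P): return cv2.projectPoints(np.atleast_2d(np.asarray(P,float)),np.asarray(c['rvec'],float),np.asarray(c['tvec'],float),c['K'],None)[0][:,0]
E
python3 - <<'E'
from h import *
for n in('scene','side'):
    c=snap(n,n+'0'); R=cv2.Rodrigues(c['rvec'])[0]; print(n,(-R.T@c['tvec'].ravel()).round(3))
s=readout.get_obs(); print(s['clock'],s['eef_pos'],s['tool_rot'],s['ft_force'],bot.tcp_to_grasp)
E
```

```text
scene [ 1.063 -0.375  0.599]
side [ 0.261 -0.53   0.89 ]
0.1 [0.1994516  0.45787818 0.23048837] [ 2.03967050e-01  9.78977287e-01 -9.37262212e-04 -1.90938391e-04] [ 0.00533982 -0.16296011  0.71998008] 0.0187
```

View pics/scene0.png

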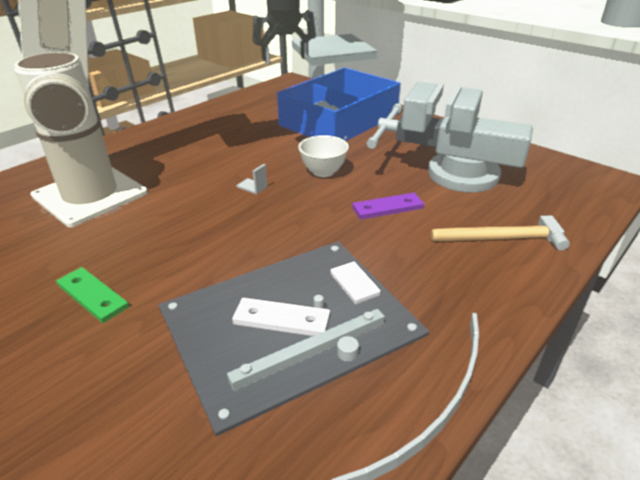

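View pics/side0.png

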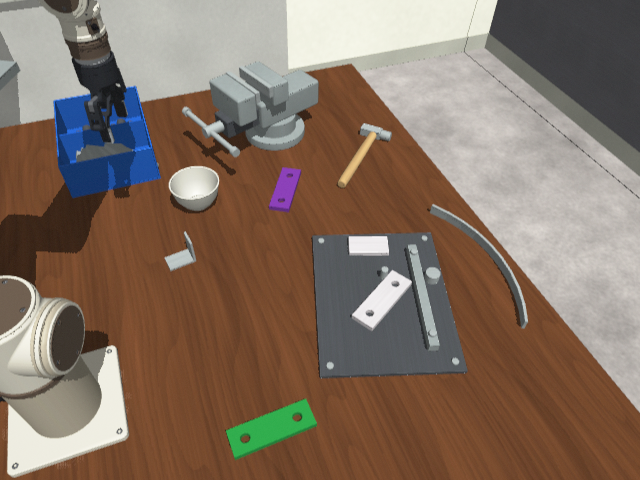

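The scene view shows the white drilled plate at (281,316), the pin at (318,300), the undrilled blank at (355,282) and the bar from (232,378) to (382,318). In the side view the plate is at (382,300), the pin at (384,270), the blank at (368,246) and the bar from (412,248) to (433,346).

Three things look like the plate: the green one (92,293), the purple one (388,205) and the white one (281,316). The white one is bare metal, on the fixture and against the pin, so it is the one meant.

```bash
cat > m.py <<'E'
from h import *
def whites(c,box,thr=200):
    g=c['pixels'].min(2); m=np.zeros_like(g); x0,y0,x1,y1=box; m[y0:y1,x0:x1]=(g[y0:y1,x0:x1]>thr)*255
    cs=[k for k in cv2.findContours(m,cv2.RETR_EXTERNAL,cv2.CHAIN_APPROX_NONE)[0] if cv2.contourArea(k)>300]
    return cs
def rect(c,k,z):
    P=ray(c,k[:,0],z)[:,:2]; (ce,(w,h),a)=cv2.minAreaRect((P*1000).astype(np.float32)); 
    return np.array(ce),w,h,cv2.boxPoints((ce,(w,h),a))
E
python3 - <<'E'
from m import *
for n,box in(('scene',(200,240,400,345)),('side',(330,230,412,340))):
    c=dict(np.load(f'pics/{n}0.npz'))
    for k in whites(c,box):
        ce,w,h,b=rect(c,k,.022); print(n,ce.round(1),round(w,1),round(h,1),b.round(1).tolist())
c=dict(np.load('pics/side0.npz')); d=dict(np.load('pics/scene0.npz'))
# corner fixture screws, base-plate top z=.01
print(ray(c,[[321,240],[425,238],[455,361],[330,366]],.011).round(4)); print(ray(d,[[335,248],[412,327],[224,413],[173,306]],.011).round(4))
print('pin',ray(c,[[384,269]],.038).round(4),ray(d,[[319,297]],.038).round(4))
img=cv2.cvtColor(c['pixels'][225:385,300:480],cv2.COLOR_RGB2BGR); a=cv2.resize(img,None,fx=3.3,fy=3.3,interpolation=cv2.INTER_CUBIC)
cv2.imwrite('pics/crop1.png',a)
img=cv2.cvtColor(d['pixels'][240:400,210:410],cv2.COLOR_RGB2BGR); a=cv2.resize(img,None,fx=3.5,fy=3.5,interpolation=cv2.INTER_CUBIC)
cv2.imwrite('pics/crop2.png',a)
E
```

```text
scene [662.3  11.1] 214.6 84.3 [[548.7000122070312, -8.800000190734863], [592.5999755859375, -80.69999694824219], [775.9000244140625, 31.0], [732.0, 102.9000015258789]]
scene [662.6 151.5] 54.1 92.3 [[609.7999877929688, 142.6999969482422], [696.0999755859375, 109.80000305175781], [715.4000244140625, 160.39999389648438], [629.0999755859375, 193.3000030517578]]
side [627.    9.3] 148.9 49.9 [[550.2999877929688, -7.400000095367432], [575.9000244140625, -50.20000076293945], [703.7999877929688, 26.100000381469727], [678.2000122070312, 68.9000015258789]]
side [661.6 155.9] 48.9 88.6 [[611.5999755859375, 148.1999969482422], [694.7999877929688, 117.80000305175781], [711.5999755859375, 163.60000610351562], [628.4000244140625, 194.10000610351562]]
[[ 0.5695  0.213   0.011 ]
 [ 0.799   0.1358  0.011 ]
 [ 0.697  -0.1673  0.011 ]
 [ 0.4688 -0.094   0.011 ]]
[[ 0.568   0.2108  0.011 ]
 [ 0.7961  0.1351  0.011 ]
 [ 0.6955 -0.1674  0.011 ]
 [ 0.4689 -0.0936  0.011 ]]
pin [[0.656  0.0658 0.038 ]] [[0.6575 0.0661 0.038 ]]
```

View pics/crop1.png

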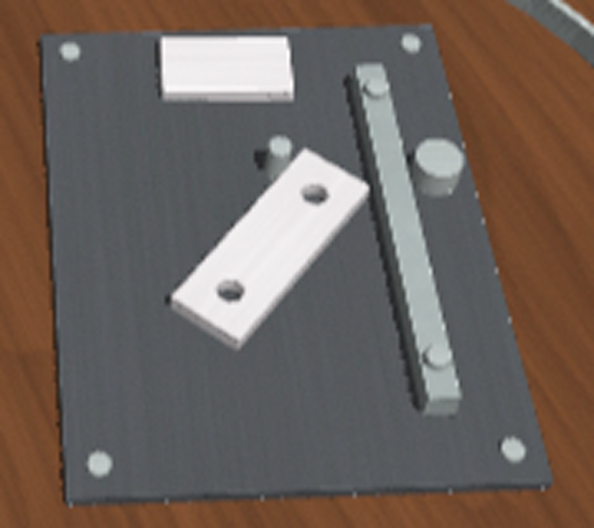

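View pics/crop2.png

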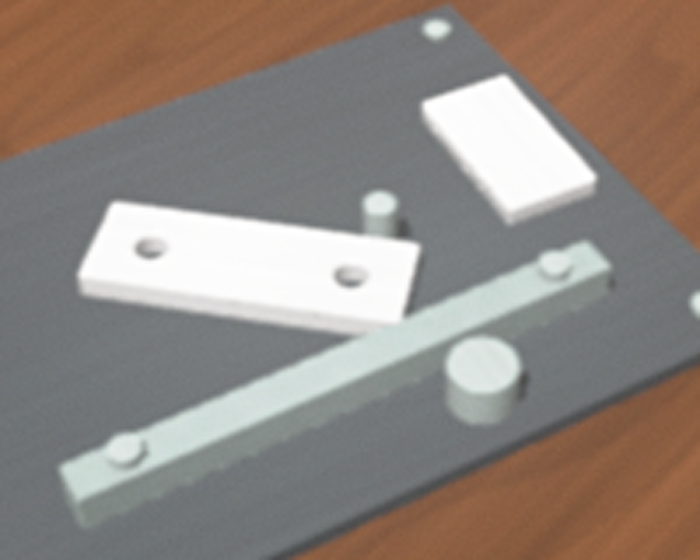

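The crops confirm it: the white drilled plate touches the pin near its heel, and the undrilled blank beyond the pin is separate. Plate measures 149 x 50 mm, the pin sits 8.2 mm off its edge and 19.6 mm from the heel, and the plate is about 40.6° off the bar. All of this fits the description. I'll push with the tool's flat -x face, fingers shut, turning with the plate. First the tool goes to a standoff, kept high.

>>> jog_arm --motion '[{"x": -60,"y": -32,"z": 10,"spin": 6,"fingers": 1},{"x": -115,"y": -60,"z": 20,"spin": 12,"fingers": 1},{"x": -170,"y": -89,"z": 30,"spin": 18,"fingers": 1},{"x": -225,"y": -118,"z": 40,"spin": 24,"fingers": 1},{"x": -280,"y": -147,"z": 50,"spin": 30,"fingers": 1},{"x": -335,"y": -175,"z": 60,"spin": 36,"fingers": 1},{"x": -390,"y": -204,"z": 80,"spin": 36,"fingers": 1},{"x": -440,"y": -230,"z": 100,"spin": 36,"fingers": 1}]'

```text
clock: 1.1
eef_pos: [0.5077, 0.0757, 0.1333]
tool_rot: [0.497, 0.868, 0.0, 0.0]
ft_force: [0.5, 0.5, 0.5]
grip_width: 0.0
grasp_force: 0.0
```

>>> jog_arm --motion '[{"x": -25,"y": 4,"z": 20,"fingers": 1},{"x": -51,"y": 7.5,"z": 50,"fingers": 1},{"x": -51,"y": 7.5,"z": 80,"fingers": 1},{"x": -51,"y": 7.5,"z": 100,"fingers": 1},{"x": -51,"y": 7.5,"z": 110,"fingers": 1},{"x": -51,"y": 7.5,"z": 115,"fingers": 1},{"x": -51,"y": 7.5,"z": 115,"fingers": 1}]'

```text
validation failed for argument at $.mo...
```

```bash
python3 - <<'E'
from h import *
c=snap('side','side1'); s=readout.get_obs(); print(s['eef_pos'],s['tool_rot'],s['ft_force'])
img=cv2.cvtColor(c['pixels'][225:385,300:480],cv2.COLOR_RGB2BGR); cv2.imwrite('pics/crop3.png',cv2.resize(img,None,fx=3.3,fy=3.3,interpolation=cv2.INTER_CUBIC))
E
```

```text
[0.5105299  0.06993833 0.13024422] [ 0.49948203  0.86632061 -0.00211699  0.00134968] [ 4.82327026 -2.62154641 -1.03774741]
```

View pics/crop3.png

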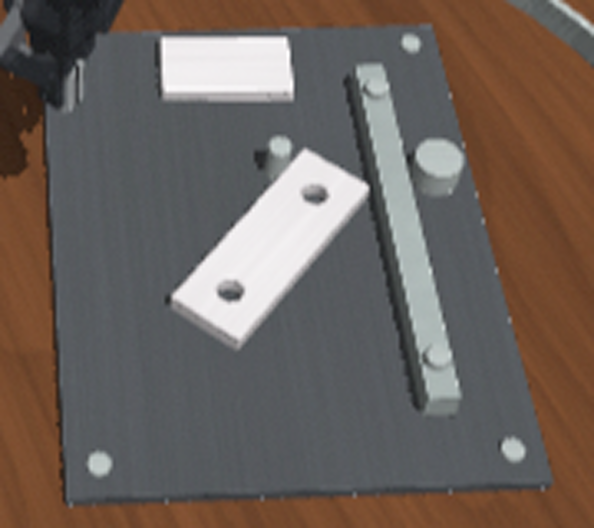

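The move was refused, probably because of the non-integer 7.5. The picture shows the scene unchanged, with the gripper at top left. I'll repeat the move in whole numbers.

>>> jog_arm --motion '[{"x": -25,"y": 4,"z": 20,"fingers": 1},{"x": -51,"y": 8,"z": 50,"fingers": 1},{"x": -51,"y": 8,"z": 80,"fingers": 1},{"x": -51,"y": 8,"z": 100,"fingers": 1},{"x": -51,"y": 8,"z": 110,"fingers": 1},{"x": -51,"y": 8,"z": 115,"fingers": 1},{"x": -51,"y": 8,"z": 115,"fingers": 1}]'

```text
validation failed for argument at $.mo...
```

```bash
python3 - <<'E'
from h import *
c=snap('side','side2'); s=readout.get_obs(); print(s['eef_pos'],s['tool_rot'],s['ft_force'])
img=cv2.cvtColor(c['pixels'][225:385,300:480],cv2.COLOR_RGB2BGR); cv2.imwrite('pics/crop4.png',cv2.resize(img,None,fx=3.3,fy=3.3,interpolation=cv2.INTER_CUBIC))
E
```

```text
[0.50791362 0.07281687 0.13095651] [ 4.99708861e-01  8.66191467e-01 -1.67724536e-03 -7.63746510e-04] [-0.10766054  0.32047393  0.39530572]
```

View pics/crop4.png

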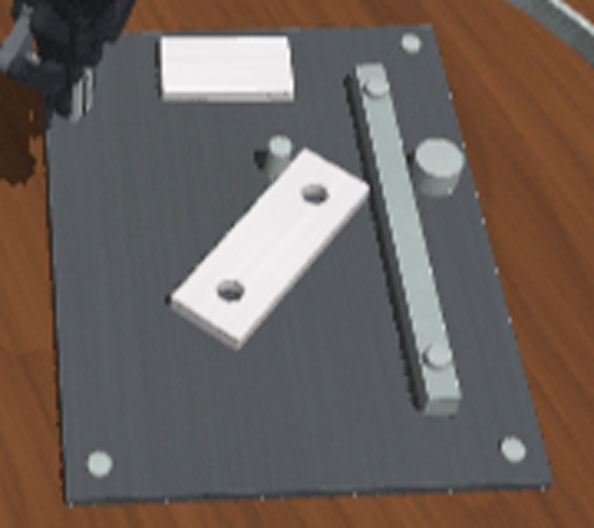

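Refused again. The missing "spin" key is the likely cause, since the accepted call had all five keys, so I'll give every one. The scene is still unchanged.

>>> jog_arm --motion '[{"x": -25,"y": 4,"z": 20,"spin": 0,"fingers": 1},{"x": -51,"y": 8,"z": 50,"spin": 0,"fingers": 1},{"x": -51,"y": 8,"z": 80,"spin": 0,"fingers": 1},{"x": -51,"y": 8,"z": 100,"spin": 0,"fingers": 1},{"x": -51,"y": 8,"z": 110,"spin": 0,"fingers": 1},{"x": -51,"y": 8,"z": 115,"spin": 0,"fingers": 1},{"x": -51,"y": 8,"z": 115,"spin": 0,"fingers": 1}]'

```text
clock: 2.08
eef_pos: [0.5396, 0.0379, 0.0192]
tool_rot: [0.496, 0.868, 0.0, 0.0]
ft_force: [0.7, 0.8, 0.6]
grip_width: 0.0002
grasp_force: 0.0
```

>>> jog_arm --motion '[{"x": -5,"y": 0,"z": 1,"spin": 0,"fingers": 1},{"x": -10,"y": 0,"z": 1,"spin": 0,"fingers": 1},{"x": -14,"y": 0,"z": 1,"spin": 0,"fingers": 1},{"x": -18,"y": 0,"z": 1,"spin": 0,"fingers": 1},{"x": -18,"y": 0,"z": 1,"spin": 0,"fingers": 1}]'

```text
clock: 2.7
eef_pos: [0.5487, 0.0217, 0.0179]
tool_rot: [0.497, 0.868, 0.0, 0.0]
ft_force: [0.3, -0.2, -0.4]
grip_width: -0.0003
grasp_force: 0.0
```

```bash
cat > plan.py <<'E'
from m import *
P=np.array([.6565,.066])*1e3
def state(f):
    c=snap('side',f); s=readout.get_obs(); e=np.array(s['eef_pos'])*1e3
    q=s['tool_rot']; yaw=np.degrees(np.arctan2(2*q[0]*q[1],q[0]**2-q[1]**2))+180  # dir of tool -x
    print('eef',e.round(1),'-x yaw',round((yaw+180)%360-180,1),'F',np.round(s['ft_force'],1),'t',s['clock'])
    return c,e,yaw
E
python3 - <<'E'
from plan import *
c,e,yaw=state('s3')
cv2.imwrite('pics/crop5.png',cv2.resize(cv2.cvtColor(c['pixels'][225:385,300:480],cv2.COLOR_RGB2BGR),None,fx=3.3,fy=3.3,interpolation=cv2.INTER_CUBIC))
xp=np.array([-.859,-.512]); yp=np.array([.512,-.859]); d=e[:2]-P; print('along',d@xp,'across',d@yp)
E
```

```text
eef [548.5  21.9  17.8] -x yaw -59.6 F [ 0.2  0.7 -0.7] t 2.75
along 115.32629002397083 across -17.415271242594642
```

View pics/crop5.png

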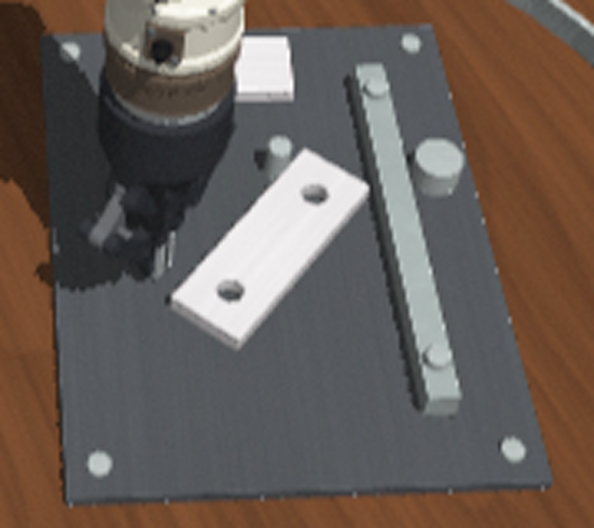

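The closed fingertips sit clear of the free edge, at about (155,262) in the crop, with no contact yet. Now contact and the first 12° of swing.

>>> jog_arm --motion '[{"x": -5,"y": 0,"z": 3,"spin": 0,"fingers": 1},{"x": -10,"y": 0,"z": 3,"spin": 0,"fingers": 1},{"x": -14,"y": 0,"z": 3,"spin": 0,"fingers": 1},{"x": -20,"y": 0,"z": 3,"spin": -3,"fingers": 1},{"x": -26,"y": 1,"z": 3,"spin": -6,"fingers": 1},{"x": -32,"y": 1,"z": 3,"spin": -9,"fingers": 1},{"x": -38,"y": 2,"z": 3,"spin": -12,"fingers": 1},{"x": -38,"y": 2,"z": 3,"spin": -12,"fingers": 1}]'

```text
clock: 3.75
eef_pos: [0.5689, -0.0099, 0.0145]
tool_rot: [0.404, 0.915, -0.0, -0.001]
ft_force: [-0.9, -0.3, -0.2]
grip_width: 0.0003
grasp_force: 0.5
```

```bash
cat >> plan.py <<'E'
yb=np.array([.319,.948]); xb=np.array([.948,-.319])
def edge(c,th=190):
    # plate top visible mask; far(+y) long edge and heel end
    ks=whites(c,(330,258,425,345),th)
    k=max(ks,key=cv2.contourArea); ce,w,h,b=rect(c,k,.022)
    print('rect',ce.round(1),round(w,1),round(h,1)); 
    for p in b: d=p-P; print('  corner bar-x %.1f bar-y %.1f'%(d@xb,d@yb))
    return k
E
python3 - <<'E'
from plan import *
c,e,yaw=state('s4'); edge(c); d=e[:2]-P; print(d@xb,d@yb)
E
```

```text
eef [569.1  -9.8  14.5] -x yaw -47.6 F [-0.8  0.5 -0.6] t 3.8
rect [637.6   3.3] 150.4 49.9
  corner bar-x -56.4 bar-y -119.1
  corner bar-x -12.8 bar-y -143.4
  corner bar-x 60.5 bar-y -12.0
  corner bar-x 16.9 bar-y 12.4
-58.70807857011486 -99.75489245377159
```

The plate now lies 29° off the bar with its heel 19 mm past the pin, and it pivots cleanly. Next, another 20° or so.

>>> jog_arm --motion '[{"x": -6,"y": -1,"z": 0,"spin": -3,"fingers": 1},{"x": -12,"y": -1,"z": 0,"spin": -6,"fingers": 1},{"x": -18,"y": 0,"z": 0,"spin": -9,"fingers": 1},{"x": -24,"y": 1,"z": 0,"spin": -12,"fingers": 1},{"x": -30,"y": 2,"z": 0,"spin": -15,"fingers": 1},{"x": -36,"y": 4,"z": 0,"spin": -18,"fingers": 1},{"x": -40,"y": 5,"z": 0,"spin": -20,"fingers": 1},{"x": -40,"y": 5,"z": 0,"spin": -20,"fingers": 1}]'

```text
clock: 4.8
eef_pos: [0.6, -0.0359, 0.0146]
tool_rot: [0.239, 0.971, -0.0, -0.0]
ft_force: [-1.9, 0.2, -0.2]
grip_width: 0.0004
grasp_force: 0.5
```

```bash
python3 - <<'E'
from plan import *
c,e,yaw=state('s5'); edge(c); d=e[:2]-P; print(d@xb,d@yb)
cv2.imwrite('pics/crop6.png',cv2.resize(cv2.cvtColor(c['pixels'][225:385,300:480],cv2.COLOR_RGB2BGR),None,fx=3.3,fy=3.3,interpolation=cv2.INTER_CUBIC))
E
```

```text
eef [600.  -35.8  14.6] -x yaw -27.6 F [-0.3  0.3 -0.5] t 4.85
rect [654.5  -9.6] 132.0 47.5
  corner bar-x -11.7 bar-y -133.7
  corner bar-x 35.2 bar-y -141.3
  corner bar-x 56.2 bar-y -10.9
  corner bar-x 9.3 bar-y -3.4
-21.078237938103065 -114.5124885685448
```

View pics/crop6.png

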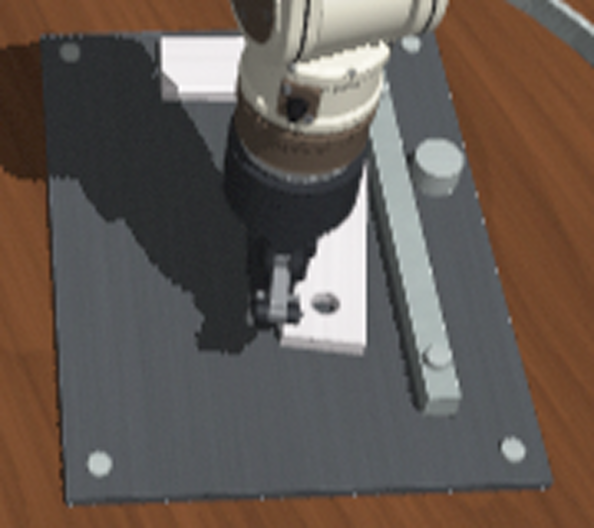

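The plate is 9° off the bar, fingertips on its near edge at (275,310) in the crop. The heel now reaches about 16 mm past the pin, so I'll finish the swing with a slight bias towards the heel.

>>> jog_arm --motion '[{"x": -3,"y": 1,"z": 0,"spin": -2,"fingers": 1},{"x": -6,"y": 2,"z": 0,"spin": -3,"fingers": 1},{"x": -9,"y": 3,"z": 0,"spin": -5,"fingers": 1},{"x": -12,"y": 4,"z": 0,"spin": -6,"fingers": 1},{"x": -15,"y": 4,"z": 0,"spin": -8,"fingers": 1},{"x": -18,"y": 5,"z": 0,"spin": -9,"fingers": 1},{"x": -18,"y": 5,"z": 0,"spin": -9,"fingers": 1}]'

```text
clock: 5.72
eef_pos: [0.6193, -0.0397, 0.015]
tool_rot: [0.161, 0.987, 0.0, 0.001]
ft_force: [-1.7, 0.2, -0.3]
grip_width: 0.0002
grasp_force: 0.5
```

```bash
python3 - <<'E'
from plan import *
c,e,yaw=state('s6'); edge(c); d=e[:2]-P; print(d@xb,d@yb)
E
```

```text
eef [619.3 -39.6  15. ] -x yaw -18.5 F [-0.8  0.3  0.5] t 5.775
rect [659.3 -32.3] 82.9 48.8
  corner bar-x 9.4 bar-y -133.7
  corner bar-x 58.3 bar-y -133.9
  corner bar-x 58.7 bar-y -51.0
  corner bar-x 9.8 bar-y -50.7
-1.5643899577999898 -111.9803236924778
```

>>> jog_arm --motion '[{"x": 10,"y": 0,"z": 0,"spin": 0,"fingers": 1},{"x": 25,"y": 0,"z": 0,"spin": 0,"fingers": 1},{"x": 25,"y": -10,"z": -20,"spin": 0,"fingers": 1},{"x": 25,"y": -30,"z": -50,"spin": 0,"fingers": 1},{"x": 0,"y": -60,"z": -60,"spin": 0,"fingers": 1},{"x": -36,"y": -70,"z": -60,"spin": 0,"fingers": 1},{"x": -36,"y": -70,"z": -60,"spin": 0,"fingers": 1}]'

```text
clock: 6.65
eef_pos: [0.6324, -0.119, 0.0755]
tool_rot: [0.162, 0.987, 0.0, 0.002]
ft_force: [0.1, 0.3, 0.3]
grip_width: -0.0002
grasp_force: 0.0
```

```bash
python3 - <<'E'
from plan import *
c,e,yaw=state('s7'); edge(c); d=e[:2]-P; print(d@xb,d@yb)
s=snap('scene','sc7')
a=cv2.resize(cv2.cvtColor(s['pixels'][240:400,210:410],cv2.COLOR_RGB2BGR),None,fx=3,fy=3,interpolation=cv2.INTER_CUBIC)
b=cv2.resize(cv2.cvtColor(c['pixels'][225:385,300:360+60],cv2.COLOR_RGB2BGR),None,fx=1.6,fy=1.6)
o=np.zeros((480,800,3),np.uint8);o[:,:600]=a;o[:256,600:792]=b
cv2.imwrite('pics/crop7.png',o)
E
```

```text
eef [ 630.9 -117.9   75. ] -x yaw -18.6 F [-0.7 -0.4 -0.5] t 6.7
rect [668.8   1.3] 149.3 51.0
  corner bar-x 6.5 bar-y -132.0
  corner bar-x 57.5 bar-y -132.2
  corner bar-x 58.1 bar-y 17.2
  corner bar-x 7.1 bar-y 17.4
34.34793126070824 -182.48503110199147
```

View pics/crop7.png

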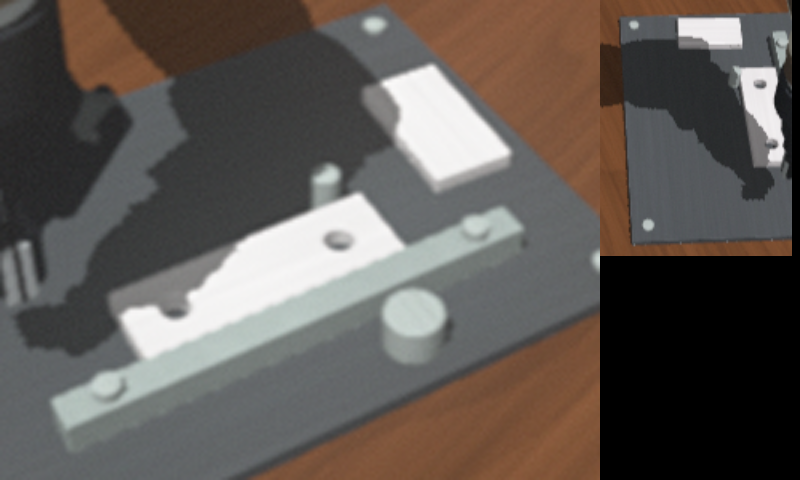

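The plate lies straight along the bar (within about 0.5°), its near edge at the pin and its heel about 17.5 mm past it. The plate runs from (108,300) to (405,245) in the crop, the pin is at (325,185), and the blank hasn't moved. The arm is clear of everything, so I'll hand in.

```bash
python3 -c "
from workcell import bot; print(bot.job_done())"
```

```text
the job is handed in; nothing more can be done
None
```

The job is handed in, its verdict not shown: the plate lies straight along the stop bar (within about 0.5°), in the gap with its heel about 17.5 mm past the pin (20 mm at the start), and the blank was not touched.

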